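# Shim the rocking slide warmer

### The arm

A 6-joint arm with a two-finger parallel gripper is mounted at the origin on the work surface. World frame = base frame: x ahead of the robot, y to its left, z up, the work surface at z = 0. Lengths are in mm, angles in rad, forces in N, time in s.
With the tool pointing down it reaches from about 300 to 850 mm from the base axis. Payload 4.2 kg.
Tool frame: the origin (TCP) lies at the very end of the fingers, on their centre line; the grasp point (between the pads) lies 19 mm behind it (manip.hold_point_z is the distance from the TCP to the grasp point, in mm); z points along the fingers, y is the line along which they close (so a half turn about z gives the same grasp; the last joint's range is limited). The gripper opens to 91 mm and grips with 3 to 60 N. Pads are 32 mm wide; open, the fingers measure 118 mm over their backs; the gripper's body (76 mm by 178 mm) begins 60 mm behind the grasp point.
Start: joints at [-1.321, 0.32, 1.565, -0, 1.257, -0.02], TCP at [153.262, -554.215, 213.976] pointing down, gripper open.
Joint ranges: [-3.11, 3.11], [-0.84, 2.01], [0.21, 2.61], [-1.34, 4.49], [0.05, 2.63], [-2.56, 2.56]. Speed limits (rad/s): [2.57, 2.57, 3.14, 3.14, 3.14, 3.14].

### API

Orientations are given as a unit quaternion [x, y, z, w].
In Python, from bench import manip gives the robot as it stands.
- The arm moves only by the tool arm_command, never from a script. Its argument "motion" is a list of rows, each a list of 5 numbers: the shift along the world's x, y, z in cm, then the turn about the world's z in rad, then the gripper command: -1 is fully open, 1 is shut, values between are in proportion. A call has 1 to 10 rows; each row shifts and turns the commanded pose from where the row before left it; what a row does not reach is not made up. A row lasts 1/8 s, in which the tool goes at most 62.5 mm and 10.7 degrees, less where a joint would pass 70% of its speed; a pose out of reach is approached as far as the arm can. A call with a gripper value outside its range is refused whole. The fingers move at their own pace and stop on an object; the grip force is fixed at half the most. Time passes only in rows, so rows that do not move let the fingers close. It gives the time, the measured TCP pose, the force, the opening and the grip force at its end, in the units of the state.
- manip.get_state(): the state, without advancing time (a new reading comes with each control period).
- manip.capture(name): name is "scene" or "side" or "wrist"; returns a dict with "frame" (400x640x3 uint8, red, green, blue), "fov_y" (degrees; the focal length in pixels is half the picture's height over the tangent of half this angle, whatever the lens; pixels are square), "cx", "cy" (the principal point, pixels), "origin" and "orientation" of the camera in the world; the wrist camera has in their place "hand_eye" (4x4, takes a point from camera to tool coordinates, whose origin is the TCP and whose axes are the flange's). Camera axes: x right, y up, looking along -z (the intrinsics and any distortion apply to the point x, -y, -z); pixel columns grow to the right and rows downward; lengths in mm; the calibration is good to about 2 mm. A picture is of the moment at which its call begins: read the wrist's pose just before it. There is no depth.
- manip.job_done(): hands the job in; it is judged then, once.
The state is a dict: "t": time; "joint_pos": joint angles; "joint_vel": joint speeds; "tau": joint torques, N m; "position": TCP position; "orientation": TCP orientation; "wrist_force": force on the tool from outside, world axes, zero at the start; "moment": the same for the moment, N m; "gripper_width": finger opening in mm; "finger_force": force on a finger pad.
Only numpy, scipy, OpenCV 4.12 (cv2) and the standard library are available. Lean on these libraries where they do the work, as an engineer would, in place of code of your own. Each camera call takes 0.05 s, during which the arm holds its last target. There are 200 camera calls.

### The job

The slide-warming plate rocks because its foot under the red dot is worn short. Slide the flat brass shim under that foot and let go, then slide the blue tapered shim in on top of it, thin end first, until the foot just bears on it snugly, without forcing it. Then press down firmly on the red dot with the fingers to prove that the warmer no longer rocks, leave both shims in place and the other things on the desk alone.

Things in the scene. Friction and masses are not known exactly. Their poses are not given: they have to be found in the camera images.
- foot (a point): Centre line of the worn black square foot (16 x 16 mm) of the slide warmer, 9 mm above the desk. The foot's underside is really 9.5 to 15 mm above the desk; its wear varies and is not measured. Axes: along the warmer's edges, z up. The foot stands at the warmer's +x, +y corner, 15 mm in from the +x edge, 10 mm from the +y edge; shims slide in from its open +y side, along -y.
- warmer_feet: The warmer's two good feet beside the worn one, fixed to the desk; origin on the desk below the middle of the warmer, axes as foot. The warmer is a white housing 230 x 210 mm (x, y) with a dark plate on top; underside 24 mm, top 46 mm above the desk, a grey box at its -x, -y corner up to 76 mm. It can rock but not slide.
- warmer (a joint): Rocking of the warmer (rad) about the diagonal through its two good feet beside the worn one: 0 as it rests, growing as the worn corner is pressed down (138 mm from that diagonal, so 0.01 rad lowers the corner by 1.4 mm). Its own weight brings it back to 0; about 3 to 6 N on the red dot tips it. Without shims it rocks to 0.067.
- pad_top (a point): Centre of the top of the red dot, a disc 28 mm wide and 4 mm high on top of the warmer straight above the worn foot; top 50 mm above the desk. A firm press is about 10 to 15 N; never strike or press the warmer with more than 40 N.
- flat_mid (a point): Centre of the flat brass shim: 110 mm long (x), 36 mm wide (y), 5 mm thick, 150 g, lying flat on the desk. Both ends are alike. Grip it across its width near one end with the fingertips at the desk.
- taper_grip (a point): Centre of the gripping block of the blue tapered shim, 22 mm above the shim's underside. The block is 22 mm long (x), 20 mm wide (y), its top 30 mm above the underside. The shim's thin nose is 109 mm ahead of this point along +x, its thick rear end 11 mm behind it.
- flat_shim: The flat brass shim; origin at the centre of its underside, x along its length.
- taper_shim: The tapered shim, 120 x 24 mm, 60 g; origin on its flat underside 65 mm behind the nose, x towards the thin nose. 2 mm thick at the nose, growing evenly by 1 mm per 9 mm to 12 mm thick 90 mm from the nose. Once the foot bears on it, the push needed grows by roughly 1 to 3 N per mm; about 8 N is snug; pushing must never load the foot beyond 20 N.
- oil_bottle: Bystander: small amber bottle 28 mm wide, 55 mm tall; origin at its underside.
- slide_box: Bystander: closed blue slide box 70 x 150 x 32 mm; origin at its underside.
- mug: Bystander: white mug 80 mm tall; origin at its underside.
- specimen_jar: Bystander: jar 52 mm wide, 55 mm tall; origin at its underside.
- marker: Bystander: marker pen 135 mm long lying on the desk; origin at its underside.
- slide_tray: Bystander: low blue slide tray 130 x 200 x 18 mm; origin at its underside.
Not all that is in view belongs to the job. Several things have the shape of the flat_shim; the one meant has the colours described above.

How it is judged:
By the outcome, as a careful person would: the job done as asked, in the order asked, and still so for the second after the job is handed in, with the robot touching nothing.
It also fails if it takes over 67 s, if anything falls off the work surface, if the arm or the gripper's body presses on something with over 40 N, if the wrist force passes 120 N, or if a joint passes its speed limit or range.

## Working session

There is one attempt and no reset: what is moved stays moved. The work goes in short steps, Python scripts to look and compute and a tool call to move; the robot and the scene stay as the last step left them, time stands still between calls to the robot, and variables do not carry over. Pictures are saved under pics/ and viewed, at most 10 in all, crops included, and the job is handed in when it is done.

Besides the shell and the picture viewer there is one more tool, called after "Request:" as name(argument=value, ...), one argument or row to a line, values as JSON. arm_command: Moves the arm, as the interface text tells. Its arguments: {"type":"object","properties":{"motion":{"type":"array","items":{"type":"array","items":{"type":"number"}}}},"required":["motion"]}

```bash
ls; mkdir -p pics
cat > h.py <<'E'
import numpy as np, cv2, json
from scipy.spatial.transform import Rotation as R
from bench import manip
def cap(name,fn=None):
    s=manip.get_state(); c=manip.capture(name)
    if 'hand_eye' in c:
        T=np.eye(4);T[:3,:3]=R.from_quat(s['orientation']).as_matrix();T[:3,3]=s['position']
        M=T@np.array(c['hand_eye'])
    else:
        M=np.eye(4);M[:3,:3]=R.from_quat(c['orientation']).as_matrix();M[:3,3]=c['origin']
    c['M']=M
    if fn: cv2.imwrite('pics/'+fn,c['frame'][:,:,::-1])
    return c
def ray(c,uv,z):
    f=200/np.tan(np.radians(c['fov_y'])/2)
    uv=np.atleast_2d(np.array(uv,float))
    d=np.c_[(uv[:,0]-c['cx'])/f,-(uv[:,1]-c['cy'])/f,-np.ones(len(uv))]@c['M'][:3,:3].T
    o=c['M'][:3,3]
    return o+d*((z-o[2])/d[:,2])[:,None]
def proj(c,p):
    f=200/np.tan(np.radians(c['fov_y'])/2)
    q=(np.atleast_2d(p)-c['M'][:3,3])@c['M'][:3,:3]
    return np.c_[c['cx']+f*q[:,0]/-q[:,2],c['cy']+f*q[:,1]/q[:,2]]
E
python3 - <<'E'
from h import *
for n in['scene','side','wrist']:
    c=cap(n,n+'0.png'); print({k:v for k,v in c.items() if k not in('frame',)})
print(manip.get_state())
E
```

```text
pics
{'fov_y': 44.23972216240311, 'cx': 322.5399737219723, 'cy': 197.39292995449767, 'origin': array([1521.34071701,  -99.56173464, 1377.07934792]), 'orientation': array([0.26198882, 0.1839306 , 0.55958329, 0.76445924]), 'M': array([[ 3.06072147e-01, -7.59181712e-01,  5.74424033e-01,
         1.52134072e+03],
       [ 9.51932760e-01,  2.36456795e-01, -1.94710567e-01,
        -9.95617346e+01],
       [ 1.19942359e-02,  6.06408536e-01,  7.95062781e-01,
         1.37707935e+03],
       [ 0.00000000e+00,  0.00000000e+00,  0.00000000e+00,
         1.00000000e+00]])}
{'fov_y': 48.164308425279714, 'cx': 324.2092796238094, 'cy': 200.70686251129547, 'origin': array([ 151.12394577, 1022.57824106,  907.92632941]), 'orientation': array([-0.10251457,  0.38378781,  0.89116374, -0.21914577]), 'M': array([[-8.82931790e-01,  3.11901838e-01, -3.50925487e-01,
         1.51123946e+02],
       [-4.69277210e-01, -6.09364096e-01,  6.39104294e-01,
         1.02257824e+03],
       [-1.45035882e-02,  7.28966831e-01,  6.84395357e-01,
         9.07926329e+02],
       [ 0.00000000e+00,  0.00000000e+00,  0.000000
[... 826 characters left out ...]
, 'joint_pos': array([-1.32097700e+00,  3.20150379e-01,  1.56537081e+00, -1.89795733e-05,
        1.25740552e+00, -2.00164987e-02]), 'joint_vel': array([-0.00161156, -0.00204477, -0.00418705,  0.0022566 ,  0.00023204,
        0.00189737]), 'tau': array([-3.59406158e-04, -4.12772655e+01, -2.32153827e+01,  7.26850494e-02,
        4.33414208e-02, -9.06590139e-05]), 'position': array([ 153.17359859, -553.83780088,  213.32122557]), 'orientation': array([ 9.90911761e-01,  1.34511843e-01, -8.54399756e-05, -6.61594399e-04]), 'wrist_force': array([-0.6939516 , -0.17374949, -0.33091892]), 'moment': array([-0.07321578, -0.0332352 ,  0.01498859]), 'finger_force': 0.0, 'gripper_width': 91.18372321548581}
```

View pics/scene0.png

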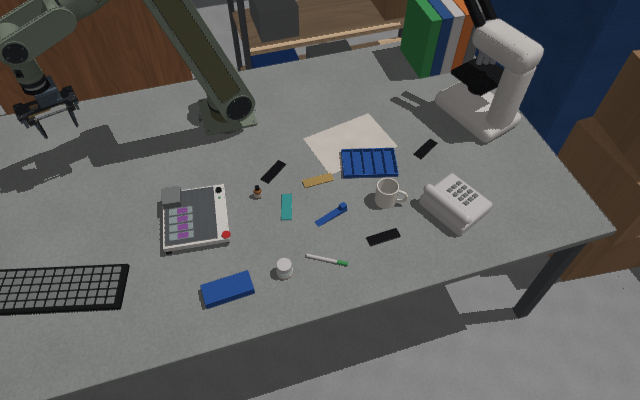

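View pics/side0.png

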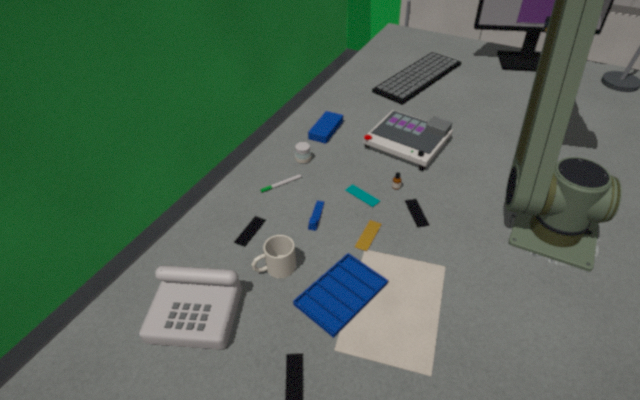

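The scene view shows the red dot at (226,234), the brass shim at (318,180), and the blue taper at (332,214) with its block near (343,208). The side view has them at (368,137), (369,235) and (316,215).

```bash
cat >> h.py <<'E'
def blob(c,lo,hi,near,show=False):
    hsv=cv2.cvtColor(c['frame'],cv2.COLOR_RGB2HSV)
    m=cv2.inRange(hsv,np.array(lo),np.array(hi))
    n,l,st,ce=cv2.connectedComponentsWithStats(m)
    k=[i for i in range(1,n) if st[i,4]>15]
    i=min(k,key=lambda i:np.hypot(*(ce[i]-near)))
    cn,_=cv2.findContours((l==i).astype(np.uint8),0,2)
    return ce[i],st[i,4],max(cn,key=cv2.contourArea)[:,0,:]
E
python3 - <<'E'
from h import *
for n,red,br,bl in (('scene',(226,234),(318,180),(332,214)),('side',(368,137),(369,235),(316,215))):
    c=cap(n)
    for (u,v) in (red,br,bl): print(cv2.cvtColor(c['frame'][v:v+1,u:u+1],cv2.COLOR_RGB2HSV)[0,0],end=' ')
    ce,a,_=blob(c,(0,150,60),(6,255,255),red); print('\n',n,'red',ce,a,ray(c,ce,48).round(1))
    ce,a,k=blob(c,(15,120,60),(28,255,255),br); r=cv2.minAreaRect(ray(c,k,5)[:,:2].astype(np.float32)); print('brass',ce,a,r)
    ce,a,k=blob(c,(100,120,40),(125,255,255),bl); P=ray(c,k,6)[:,:2].astype(np.float32); print('taper',ce,a,cv2.minAreaRect(P),P[P[:,0].argmin()],P[P[:,0].argmax()],P[P[:,1].argmin()],P[P[:,1].argmax()])
    # warmer contour low-sat white/dark
E
python3 - <<'E'
import cv2
a=cv2.imread('pics/scene0.png')[160:270,140:380]
cv2.imwrite('pics/crop0.png',cv2.resize(a,None,fx=3.3,fy=3.3,interpolation=cv2.INTER_CUBIC))
E
```

```text
[  0 190 165] [ 19 127 155] [109 179 135] 
 scene red [225.5 234. ] 46 [[ 609.1 -116.3   48. ]]
brass [317.39449541 179.67889908] 218 ((448.0323791503906, 243.48558044433594), (34.00556564331055, 108.02615356445312), 1.6290675401687622)
taper [332.04564315 214.00829876] 241 ((605.9083251953125, 242.25595092773438), (34.43531036376953, 128.89491271972656), 17.666255950927734) [571.14606 298.0665 ] [639.2949  192.34837] [622.6226 179.9421] [586.5074  303.71408]
[  0 255 165] [ 21 186 152] [107 227 136] 
 side red [367.47619048 137.04761905] 21 [[ 609.  -116.7   48. ]]
brass [367.77984085 235.15915119] 377 ((444.3814697265625, 244.07028198242188), (34.99885177612305, 110.03368377685547), 1.447880506515503)
taper [315.62139918 215.29218107] 243 ((608.6290893554688, 242.50233459472656), (26.258407592773438, 116.1570816040039), 15.848530769348145) [582.03796 288.09464] [631.8945  191.12431] [621.4081  185.75659] [594.9564  298.99435]
```

View pics/crop0.png

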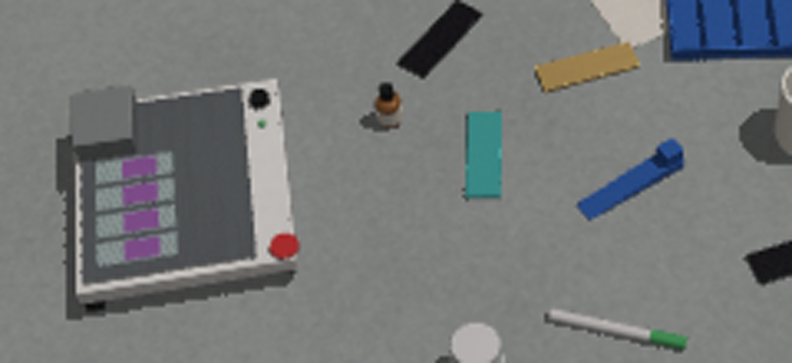

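The crop shows the warmer with the red dot at its +x,+y corner, its open side facing world +y. The taper's block is at the upper right and the nose points at (585,210). I'll turn the gripper and look at the warmer corner from above.

Request:
arm_command(
  motion=[
    [3.7,4.5,0.3,0.13,-1],
    [3.7,4.5,0.3,0.13,-1],
    [3.7,4.5,0.3,0.13,-1],
    [3.7,4.5,0.3,0.13,-1],
    [3.7,4.5,0.3,0.13,-1],
    [3.7,4.5,0.3,0.13,-1],
    [3.7,4.5,0.3,0.13,-1],
    [3.7,4.5,0.3,0.13,-1],
    [3.7,4.5,0.3,0.13,-1],
    [3.7,4.5,0.3,0.13,-1],
  ],
)

```text
t: 1.5
position: [524.3, -102.6, 244.1]
orientation: [0.706, 0.708, -0.0, 0.0]
wrist_force: [0.8, -0.1, 0.0]
gripper_width: 91.1
finger_force: 0.0
```

Request:
arm_command(
  motion=[
    [3.7,4.5,0.3,0,-1],
    [3.7,4.5,0.3,0,-1],
    [0,0,0,0,-1],
  ],
)

```text
t: 1.88
position: [599.1, -11.1, 249.2]
orientation: [0.706, 0.708, 0.0, -0.0]
wrist_force: [-0.2, -0.0, -0.6]
gripper_width: 91.4
finger_force: 0.0
```

Run:
```python
from h import *
c=cap('wrist','w1.png'); s=manip.get_state()
print(s['position'],np.degrees(R.from_quat(s['orientation']).as_euler('xyz')),s['joint_pos'].round(2))
ce,a,k=blob(c,(0,150,60),(6,255,255),proj(c,(609,-116.5,50))[0]); print(ce,a,ray(c,ce,50))
```

```text
[597.69820406 -12.95037509 249.24086863] [-1.79933821e+02  1.79905394e-02  9.01052905e+01] [-0.04  0.34  1.45 -0.    1.36 -0.04]
[328.06550218 251.93449782] 229 [[ 609.0006176 -115.1608243   50.       ]]
```

View pics/w1.png

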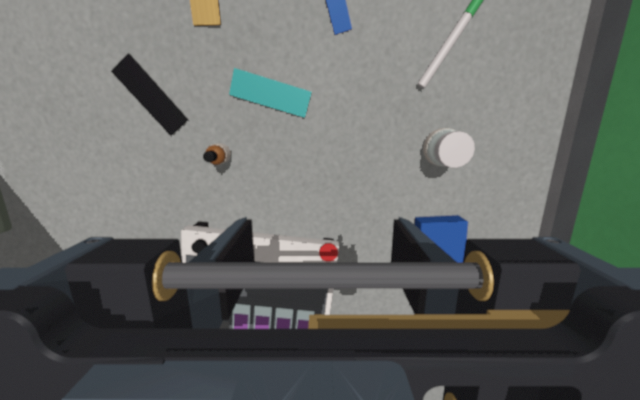

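Wrist view: the warmer's +y edge runs from about (182,230) to (338,241), with the dot at (328,252). The jar at (450,150) and the bottle at (214,155) stand on either side of the lane.

Run:
```python
from h import *
c=cap('wrist'); g=c['frame'].astype(int)
# +y top edge: first bright pixel going down per column
hsv=cv2.cvtColor(c['frame'],cv2.COLOR_RGB2HSV)
pts=[]
for u in list(range(184,192))+list(range(256,335,3)):
    col=hsv[215:256,u].astype(int); ok=np.where((col[:,2]>175)&(col[:,1]<40))[0]
    if len(ok): pts.append((u,215+ok[0]))
print(pts)
P=ray(c,pts,46)[:,:2]
f=cv2.fitLine(P.astype(np.float32),cv2.DIST_HUBER,0,.01,.01).ravel(); print('wrist edge yaw',np.degrees(np.arctan2(f[1],f[0])),f, P[0],P[-1])
print('jar,bottle,teal ends',ray(c,[(456,150),(440,150),(214,155),(310,117),(303,92)],[55][0]).round(0)[:3],ray(c,[(310,117),(302,92),(428,150)],0).round(0))
s=cap('scene'); x=ray(s,[(224.2,184.2),(229.4,240.3)],46); print(x.round(1),'yaw',np.degrees(np.arctan2(*(x[1]-x[0])[1::-1])))
```

```text
[(184, np.int64(229)), (185, np.int64(229)), (186, np.int64(228)), (187, np.int64(228)), (188, np.int64(228)), (189, np.int64(228)), (190, np.int64(228)), (191, np.int64(229)), (256, np.int64(235)), (259, np.int64(236)), (262, np.int64(236)), (265, np.int64(236)), (268, np.int64(236)), (271, np.int64(237)), (280, np.int64(239)), (283, np.int64(238)), (286, np.int64(238)), (289, np.int64(239)), (292, np.int64(239)), (295, np.int64(239)), (298, np.int64(240)), (301, np.int64(240)), (304, np.int64(240)), (307, np.int64(241)), (310, np.int64(241)), (313, np.int64(241)), (316, np.int64(243)), (319, np.int64(243)), (322, np.int64(243))]
wrist edge yaw -6.432986 [ 9.9370360e-01 -1.1204105e-01  5.0009973e+02 -9.3025642e+01] [400.79501673 -83.8244212 ] [ 598.27103454 -105.0988081 ]
jar,bottle,teal ends [[771.  29.  55.]
 [750.  29.  55.]
 [458.  22.  55.]] [[581.  71.   0.]
 [570. 105.   0.]
 [755.  24.   0.]]
[[ 403.7  -81.2   46. ]
 [ 635.  -109.1   46. ]] yaw -6.8903913268482695
```

Request:
arm_command(
  motion=[
    [-2.5,4.9,-2.0,0.025,-1],
    [-2.5,4.9,-2.5,0,-1],
    [-2.5,4.9,-2.5,0,-1],
    [-2.5,4.9,-2.5,0,-1],
    [-2.5,4.9,-2.5,0,-1],
    [-2.8,4.9,-2.5,0,-1],
    [0,0,-2.0,0,-1],
    [0,0,0,0,-1],
  ],
)

```text
t: 3.02
position: [443.0, 278.3, 84.1]
orientation: [0.699, 0.715, -0.002, -0.0]
wrist_force: [0.5, -0.6, 0.2]
gripper_width: 91.2
finger_force: 0.0
```

Run:
```python
from h import *
c=cap('wrist','w2.png'); s=manip.get_state()
print(s['position'],np.degrees(R.from_quat(s['orientation']).as_euler('xyz')))
ce,a,k=blob(c,(12,60,60),(30,255,255),proj(c,(445,260,5))[0]); 
P=ray(c,k,5)[:,:2].astype(np.float32); print(a,cv2.minAreaRect(P),cv2.boxPoints(cv2.minAreaRect(P)))
```

```text
[444.1625368  278.54450708  85.14831554] [-1.79972624e+02  3.61744699e-02  9.12978106e+01]
3005 ((444.572998046875, 260.1259765625), (36.34547805786133, 79.93038940429688), 1.3880592584609985) [[425.43747 299.63922]
 [427.3737  219.7323 ]
 [463.70853 220.61273]
 [461.7723  300.51965]]
```

View pics/w2.png

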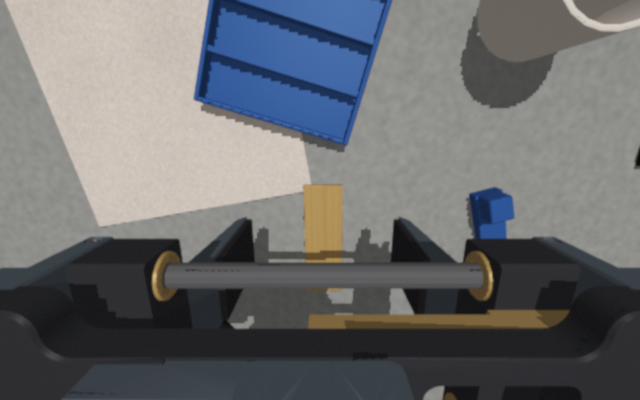

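The brass shim's +y end lies between the fingers, with its corners at (304,184) and (342,184) and nothing else nearby. Descending.

Request:
arm_command(
  motion=[
    [0,0.2,-3.5,0,-1],
    [0,0,-3.0,0,-1],
    [0,0,-1.2,0,-1],
    [0,0,-0.4,0,-1],
    [0,0,0,0,-1],
  ],
)

```text
t: 3.7
position: [445.1, 281.9, 4.9]
orientation: [0.699, 0.715, 0.001, 0.0]
wrist_force: [0.8, -0.5, 0.7]
gripper_width: 91.4
finger_force: 0.0
```

Request:
arm_command(
  motion=[
    [0,0,-0.3,0,-1],
    [0,0,0,0,1],
    [0,0,0,0,1],
    [0,0,0,0,1],
    [0,0,0,0,1],
    [0,0,0,0,1],
  ],
)

```text
t: 4.45
position: [444.3, 281.8, 1.0]
orientation: [0.699, 0.716, 0.0, 0.0]
wrist_force: [-0.0, 0.5, 0.1]
gripper_width: 44.0
finger_force: 0.0
```

Request:
arm_command(
  motion=[
    [0,0,0,0,1],
    [0,0,0,0,1],
    [0,0,0,0,1],
    [0,0,0,0,1],
  ],
)

```text
t: 4.95
position: [444.2, 281.8, 1.0]
orientation: [0.699, 0.716, -0.0, -0.0]
wrist_force: [-0.5, -0.1, 0.6]
gripper_width: 35.7
finger_force: 30.0
```

Request:
arm_command(
  motion=[
    [0,0,2,0,1],
    [0,0,4,0,1],
    [2,-3,2,-0.03,1],
    [3.2,-4.7,0,-0.03,1],
    [3.2,-4.7,0,-0.03,1],
    [3.2,-4.7,0,-0.03,1],
    [3.2,-4.7,0,-0.018,1],
    [3.2,-4.9,0,0,1],
    [0,0,-2,0,1],
    [0,0,0,0,1],
  ],
)

```text
t: 6.2
position: [622.6, 14.1, 58.9]
orientation: [0.747, 0.665, -0.002, -0.002]
wrist_force: [0.4, -0.5, -1.1]
gripper_width: 35.5
finger_force: 30.0
```

```bash
cat > rep.py <<'E'
from h import *
F=np.array([609.,-115.8]); YW=np.array([.113,.9936]); XW=np.array([.9936,-.113])
if __name__=='__main__':
    s=manip.get_state(); p=s['position']; d=p[:2]-F
    print('TCP',p.round(1),'rel foot xw,yw',(d@XW).round(1),(d@YW).round(1),'heading',np.degrees(R.from_quat(s['orientation']).as_euler('xyz'))[2].round(2),'F',s['wrist_force'].round(1),s['gripper_width'].round(1))
E
python3 rep.py; python3 -c "
from h import *
cap('wrist','w3.png')"
```

```text
Traceback (most recent call last):
  File "rep.py", line 5, in <module>
    print('TCP',p.round(1),'rel foot xw,yw',(d@XW).round(1),(d@YW).round(1),'heading',np.degrees(R.from_quat(s['orientation']).as_euler('xyz'))[2].round(2),'F',s['wrist_force'].round(1),s['gripper_width'].round(1))
                                                                                                                                                                                          ^^^^^^^^^^^^^^^^^^^^^^^^
AttributeError: 'float' object has no attribute 'round'
```

View pics/w3.png

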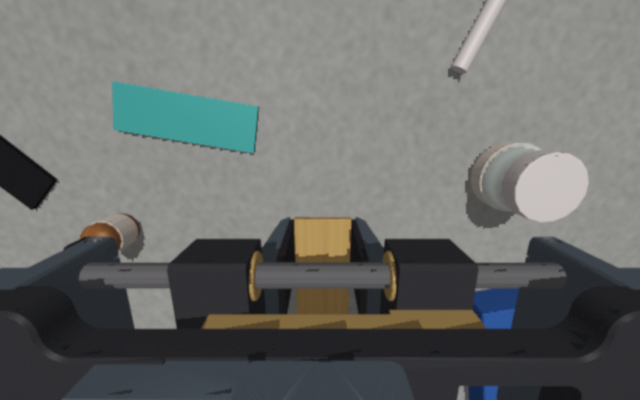

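The brass shim is held straight at (323,265), and the fingers are clear of both the jar and the bottle. Lowering to the desk.

```bash
sed -i "s/s\['gripper_width'\].round(1)/s['gripper_width'],s['finger_force']/" rep.py; python3 rep.py
```

```text
TCP [623.2  14.7  60. ] rel foot xw,yw -0.6 131.3 heading 83.45 F [ 0.1 -0.  -1.9] 35.26532829659343 29.993000328540802
```

Request:
arm_command(
  motion=[
    [0,0,-3,0,1],
    [0,0,-1.5,0,1],
    [0,0,-0.8,0,1],
    [0,0,-0.3,0,1],
    [0,0,0,0,1],
    [0,0,0,0,1],
  ],
)

```text
t: 7.0
position: [624.8, 14.8, 5.7]
orientation: [0.746, 0.666, 0.001, 0.0]
wrist_force: [-0.5, -0.1, -1.8]
gripper_width: 35.3
finger_force: 30.0
```

```bash
python3 rep.py; sleep 0
python3 - <<'E'
from h import *
from rep import *
c=cap('scene'); 
ce,a,k=blob(c,(12,60,60),(30,255,255),proj(c,(615,-50,5))[0]); P=ray(c,k,5)[:,:2]
r=cv2.minAreaRect(P.astype(np.float32));print(a,r,[((b-F)@XW,(b-F)@YW) for b in cv2.boxPoints(r)])
c=cap('side'); 
ce,a,k=blob(c,(12,60,60),(30,255,255),proj(c,(615,-50,5))[0]); P=ray(c,k,5)[:,:2]
r=cv2.minAreaRect(P.astype(np.float32));print(a,r,[((b-F)@XW,(b-F)@YW) for b in cv2.boxPoints(r)])
E
```

```text
TCP [624.8  14.8   5.7] rel foot xw,yw 0.9 131.6 heading 83.47 F [-0.5 -0.1 -1.8] 35.287867804957145 29.99297261238098
169 ((617.686767578125, -51.497032165527344), (53.432159423828125, 40.00749206542969), 82.82556915283203) [(np.float64(-18.957428079223632), np.float64(38.398300068359376)), (np.float64(21.04735314025879), np.float64(37.919172651367184)), (np.float64(21.687301879882813), np.float64(91.34776708496094)), (np.float64(-18.31747933959961), np.float64(91.82689450195312))]
20 ((606.580322265625, -41.66400146484375), (10.957767486572266, 32.42814254760742), 17.988100051879883) [(np.float64(-22.485863989257815), np.float64(85.87512506835938)), (np.float64(-9.050283996582031), np.float64(56.36106984375)), (np.float64(0.9227447265625002), np.float64(60.901084052734376)), (np.float64(-12.512835266113282), np.float64(90.41513927734375))]
```

Request:
arm_command(
  motion=[
    [0,0,-0.3,0,1],
    [0,0,-0.1,0,1],
    [-0.11,-0.99,0,0,1],
    [-0.11,-0.99,0,0,1],
    [-0.11,-0.99,0,0,1],
    [0,0,0,0,1],
  ],
)

```text
t: 7.85
position: [620.8, -16.2, 1.0]
orientation: [0.747, 0.665, -0.0, 0.0]
wrist_force: [0.1, -0.3, -1.0]
gripper_width: 35.4
finger_force: 30.0
```

Request:
arm_command(
  motion=[
    [-0.11,-0.99,0,0,1],
    [-0.11,-0.99,0,0,1],
    [-0.12,-0.99,0,0,1],
    [-0.13,-0.99,0,0,1],
    [0,0,0,0,1],
  ],
)

```text
t: 8.48
position: [616.1, -55.6, 1.0]
orientation: [0.747, 0.665, -0.0, 0.0]
wrist_force: [0.3, -0.2, -1.4]
gripper_width: 35.4
finger_force: 30.0
```

```bash
python3 rep.py
```

```text
TCP [616.1 -55.6   1. ] rel foot xw,yw 0.3 60.6 heading 83.42 F [ 0.3 -0.2 -1.4] 35.43750236704961 29.993011951446533
```

Request:
arm_command(
  motion=[
    [0,0,0,0,-1],
    [0,0,0,0,-1],
    [0,0,0,0,-1],
    [0,0,1,0,-1],
    [0,0,4.5,0,-1],
    [-0.35,5.5,2,0.1,-1],
    [-0.35,5.5,2,0.1,-1],
    [-0.35,5.5,1.5,0.1,-1],
    [-0.35,5.5,0,0.1,-1],
    [-0.35,5.5,0,0,-1],
  ],
)

```text
t: 9.72
position: [598.7, 222.4, 112.3]
orientation: [0.599, 0.801, 0.001, 0.001]
wrist_force: [0.3, 1.0, -1.0]
gripper_width: 91.5
finger_force: 0.0
```

Request:
arm_command(
  motion=[
    [-0.35,5.5,-1,0,-1],
    [0,0,0,0,-1],
  ],
)

```text
t: 9.98
position: [594.2, 279.3, 100.8]
orientation: [0.597, 0.802, 0.0, -0.0]
wrist_force: [-0.1, -0.7, -0.2]
gripper_width: 91.1
finger_force: 0.0
```

```bash
python3 rep.py
python3 - <<'E'
from h import *
from rep import *
c=cap('wrist','w4.png')
ce,a,k=blob(c,(100,100,40),(125,255,255),proj(c,(594,289,20))[0]); print(ce,a)
P=ray(c,k,30)[:,:2]; print('at30',cv2.minAreaRect(P.astype(np.float32)))
c=cap('scene')
ce,a,k=blob(c,(12,60,60),(30,255,255),proj(c,(615,-50,5))[0]); P=ray(c,k,5)[:,:2]
r=cv2.minAreaRect(P.astype(np.float32));print(a,r,[((b-F)@XW,(b-F)@YW) for b in cv2.boxPoints(r)])
E
```

```text
TCP [594.2 279.3 100.8] rel foot xw,yw -59.3 390.9 heading 106.67 F [-0.1 -0.7 -0.2] 91.08697105803229 0.0
[324.44713656 222.34140969] 1816
at30 ((601.0676879882812, 266.21923828125), (21.573505401611328, 74.30106353759766), 17.123727798461914)
283 ((614.5286865234375, -92.99920654296875), (110.73638916015625, 38.448978424072266), 83.01342010498047) [(np.float64(-16.78858155517578), np.float64(-31.91955071289063)), (np.float64(21.659105029296875), np.float64(-32.25396782714844)), (np.float64(22.62220809326172), np.float64(78.478770625)), (np.float64(-15.825478491210939), np.float64(78.81318773925781))]
```

View pics/w4.png

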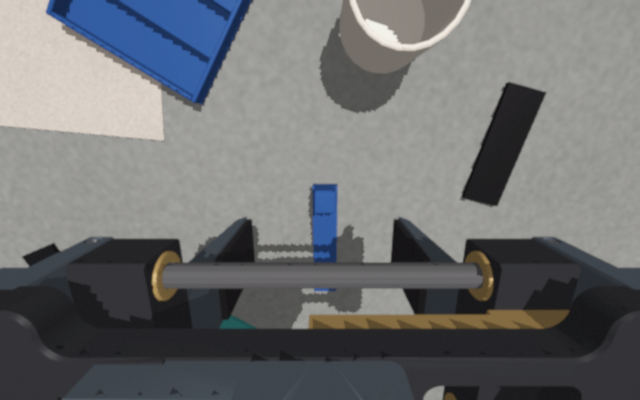

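Wrist view: the taper block's top spans about (314..336, 190..213), its rear foot edge is at v=184, and the nose points down between the fingers.

Run:
```python
from h import *
c=cap('wrist')
print(ray(c,[(325,190),(325,213),(314,200),(336,200)],30).round(1)); print('rear bottom',ray(c,[(313,184),(338,184)],0).round(1))
g=cv2.cvtColor(c['frame'],cv2.COLOR_RGB2HSV)[180:225:1,325]; print([tuple(int(t) for t in x[1:]) for x in g])
```

```text
[[593.2 293.8  30. ]
 [599.3 273.2  30. ]
 [586.3 282.2  30. ]
 [605.3 287.8  30. ]]
rear bottom [[582.3 289.5   0. ]
 [606.1 296.6   0. ]]
[(84, 124), (152, 114), (174, 113), (178, 113), (181, 114), (178, 122), (178, 143), (173, 159), (171, 166), (168, 167), (169, 167), (171, 166), (172, 166), (172, 166), (170, 165), (171, 166), (172, 165), (170, 165), (170, 165), (173, 164), (172, 165), (173, 164), (174, 164), (173, 164), (174, 164), (173, 164), (174, 164), (173, 162), (177, 147), (178, 119), (177, 111), (176, 142), (174, 158), (177, 160), (175, 160), (174, 160), (174, 160), (175, 160), (175, 160), (174, 160), (174, 160), (175, 160), (174, 160), (175, 160), (174, 160)]
```

Request:
arm_command(
  motion=[
    [0.1,0.7,-3.5,0.01,-1],
    [0,0,-3.2,0,-1],
    [0,0,-1.5,0,-1],
    [0,0,-0.4,0,-1],
    [0,0,0,0,-1],
  ],
)

```text
t: 10.75
position: [597.1, 282.3, 15.9]
orientation: [0.595, 0.803, 0.001, 0.0]
wrist_force: [-0.4, 0.5, 0.9]
gripper_width: 91.4
finger_force: 0.0
```

Request:
arm_command(
  motion=[
    [0,0,0,0,1],
    [0,0,0,0,1],
    [0,0,0,0,1],
    [0,0,0,0,1],
    [0,0,0,0,1],
    [0,0,0,0,1],
    [0,0,0,0,1],
    [0,0,0,0,1],
    [0,0,0,0,1],
    [0,0,0,0,1],
  ],
)

```text
t: 12.0
position: [596.2, 282.5, 15.0]
orientation: [0.595, 0.804, 0.0, -0.0]
wrist_force: [-0.3, 0.1, -0.3]
gripper_width: 19.5
finger_force: 30.0
```

Request:
arm_command(
  motion=[
    [0,0,2,0,1],
    [0,0,4.5,0,1],
    [0.55,-5.4,0,-0.083,1],
    [0.55,-5.4,0,-0.083,1],
    [0.55,-5.4,0,-0.083,1],
    [0.55,-5.4,0,-0.083,1],
    [0.55,-5.3,0,-0.08,1],
    [0,0,-3,0,1],
    [0,0,-2,0,1],
    [0,0,0,0,1],
  ],
)

```text
t: 13.25
position: [622.3, 13.2, 28.4]
orientation: [0.747, 0.665, -0.001, -0.001]
wrist_force: [-0.2, -0.3, 0.0]
gripper_width: 19.8
finger_force: 30.0
```

```bash
python3 rep.py
python3 - <<'E'
from h import *
from rep import *
c=cap('scene','s5.png')
p=manip.get_state()['position']
zu=p[2]-15+1
ce,a,k=blob(c,(100,100,40),(125,255,255),proj(c,(616,-60,20))[0]); P=ray(c,k,zu)[:,:2]-F
print(ce,a,'nose yw min',(P@YW).min()); q=P[(P@YW)<(P@YW).min()+6]; print('lat',(q@XW).min(),(q@XW).max())
q=P[(P@YW)<70]; r=cv2.minAreaRect((q+F).astype(np.float32)); print(r)
a=c['frame'][150:290,180:340,::-1]; cv2.imwrite('pics/crop5.png',cv2.resize(a,None,fx=4.2,fy=4.2,interpolation=cv2.INTER_CUBIC))
E
```

```text
TCP [622.3  13.2  28.4] rel foot xw,yw -1.3 129.7 heading 83.33 F [-0.2 -0.3  0. ] 19.810935426198363 29.99989539384842
[245.23703704 236.12592593] 135 nose yw min 26.440101897197277
lat -11.494601778656806 11.705174060011283
((613.1458740234375, -67.05393981933594), (43.9149055480957, 25.579072952270508), 87.83573150634766)
```

View pics/crop5.png

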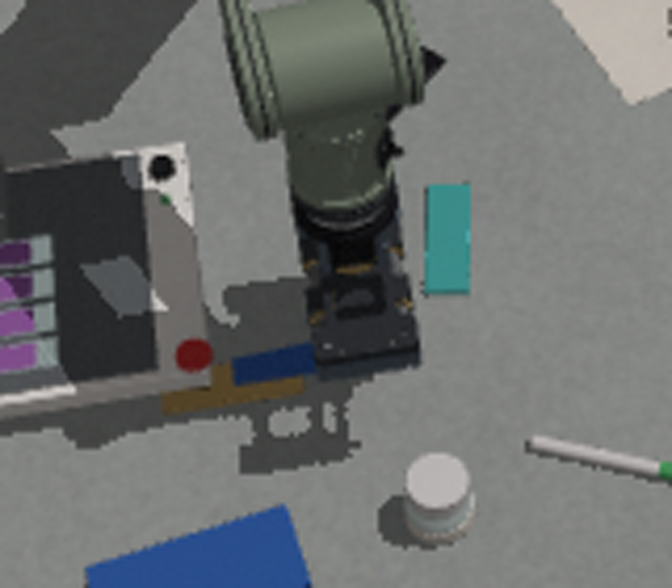

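The crop shows the blue nose at (235,370) lined up over the brass shim and aimed at the foot under the red dot (193,355). Lowering onto the brass.

Request:
arm_command(
  motion=[
    [0.05,0,-0.6,0,1],
    [0,0,-0.15,0,1],
    [0,0,0,0,1],
    [0,0,0,0,1],
  ],
)

```text
t: 13.8
position: [624.4, 13.6, 22.8]
orientation: [0.747, 0.665, 0.0, 0.0]
wrist_force: [-0.7, 0.2, -0.3]
gripper_width: 19.4
finger_force: 30.0
```

```bash
python3 rep.py
```

```text
TCP [624.4  13.6  22.8] rel foot xw,yw 0.7 130.3 heading 83.36 F [-0.7  0.2 -0.3] 19.43444923039904 29.99979168176651
```

Request:
arm_command(
  motion=[
    [0,0,-0.15,0,1],
    [0,0,-0.1,0,1],
    [0,0,0,0,1],
  ],
)

```text
t: 14.18
position: [624.2, 13.5, 19.9]
orientation: [0.747, 0.665, -0.0, 0.0]
wrist_force: [-0.3, 0.7, -0.4]
gripper_width: 19.7
finger_force: 30.0
```

```bash
python3 rep.py
```

```text
TCP [624.2  13.5  19.9] rel foot xw,yw 0.5 130.2 heading 83.36 F [-0.3  0.7 -0.4] 19.721505835050117 29.999817609786987
```

Request:
arm_command(
  motion=[
    [0,0,-0.05,0,1],
    [-0.08,-0.7,0,0,1],
    [-0.08,-0.7,0,0,1],
    [-0.08,-0.7,0,0,1],
    [-0.08,-0.7,0,0,1],
    [-0.08,-0.7,0,0,1],
    [0,0,0,0,1],
  ],
)

```text
t: 15.05
position: [620.5, -22.5, 19.8]
orientation: [0.747, 0.665, -0.0, 0.001]
wrist_force: [-0.1, -0.6, 5.2]
gripper_width: 20.1
finger_force: 30.0
```

Request:
arm_command(
  motion=[
    [-0.02,-0.2,0,0,1],
    [-0.02,-0.2,0,0,1],
    [0,0,0,0,1],
  ],
)

```text
t: 15.42
position: [620.2, -25.1, 19.9]
orientation: [0.747, 0.665, 0.001, 0.0]
wrist_force: [-0.2, 3.3, 5.5]
gripper_width: 19.8
finger_force: 30.0
```

Request:
arm_command(
  motion=[
    [0,0,0.03,0,1],
    [0,0,0,0,1],
    [0,0,0,0,1],
  ],
)

```text
t: 15.8
position: [620.1, -25.3, 19.9]
orientation: [0.747, 0.665, 0.0, 0.0]
wrist_force: [0.6, 2.7, 4.6]
gripper_width: 19.8
finger_force: 30.0
```

Request:
arm_command(
  motion=[
    [-0.01,-0.1,0,0,1],
    [0,0,0,0,1],
  ],
)

```text
t: 16.05
position: [619.8, -26.4, 19.9]
orientation: [0.747, 0.665, 0.0, 0.0]
wrist_force: [0.8, 4.2, 4.5]
gripper_width: 19.8
finger_force: 30.0
```

```bash
python3 rep.py;python3 -c "
from h import *
print(manip.get_state()['moment'])"
```

```text
TCP [619.8 -26.4  19.9] rel foot xw,yw 0.7 90.0 heading 83.35 F [0.8 4.2 4.5] 19.807138688749763 30.00083953142166
[ 0.53821701 -0.2367706  -0.0119173 ]
```

Request:
arm_command(
  motion=[
    [0,0,0.05,0,1],
    [0,0,0,0,1],
    [0,0,0,0,1],
  ],
)

```text
t: 16.42
position: [619.4, -27.0, 19.9]
orientation: [0.747, 0.665, -0.001, -0.0]
wrist_force: [1.5, -0.5, 1.8]
gripper_width: 19.7
finger_force: 30.0
```

Request:
arm_command(
  motion=[
    [-0.01,-0.1,0,0,1],
    [0,0,0,0,1],
    [0,0,0,0,1],
  ],
)

```text
t: 16.8
position: [619.2, -27.7, 19.9]
orientation: [0.747, 0.665, -0.001, -0.0]
wrist_force: [-0.4, 0.5, 0.1]
gripper_width: 19.5
finger_force: 30.0
```

Request:
arm_command(
  motion=[
    [-0.02,-0.15,0,0,1],
    [-0.02,-0.15,0,0,1],
    [0,0,0,0,1],
  ],
)

```text
t: 17.18
position: [619.1, -30.7, 20.2]
orientation: [0.747, 0.665, -0.0, -0.0]
wrist_force: [-0.3, -0.1, -1.2]
gripper_width: 19.5
finger_force: 30.0
```

Request:
arm_command(
  motion=[
    [-0.02,-0.15,0,0,1],
    [-0.02,-0.15,0,0,1],
    [0,0,0,0,1],
  ],
)

```text
t: 17.55
position: [618.8, -33.6, 20.3]
orientation: [0.747, 0.665, -0.0, 0.0]
wrist_force: [0.0, 0.4, -0.7]
gripper_width: 19.7
finger_force: 30.0
```

Request:
arm_command(
  motion=[
    [-0.02,-0.2,-0.01,0,1],
    [-0.02,-0.2,0,0,1],
    [0,0,0,0,1],
  ],
)

```text
t: 17.92
position: [618.4, -37.7, 20.2]
orientation: [0.747, 0.665, 0.0, 0.0]
wrist_force: [-0.2, 0.8, -0.6]
gripper_width: 19.8
finger_force: 30.0
```

Request:
arm_command(
  motion=[
    [-0.02,-0.2,0,0,1],
    [-0.02,-0.2,0,0,1],
    [0,0,0,0,1],
  ],
)

```text
t: 18.3
position: [618.1, -41.7, 20.2]
orientation: [0.747, 0.665, 0.0, 0.0]
wrist_force: [0.3, 0.9, -1.8]
gripper_width: 19.6
finger_force: 30.0
```

Request:
arm_command(
  motion=[
    [-0.02,-0.2,0,0,1],
    [-0.02,-0.2,0,0,1],
    [0,0,0,0,1],
  ],
)

```text
t: 18.68
position: [617.6, -45.7, 20.1]
orientation: [0.747, 0.665, 0.0, 0.0]
wrist_force: [0.2, 0.6, -0.4]
gripper_width: 19.5
finger_force: 30.0
```

Request:
arm_command(
  motion=[
    [-0.02,-0.2,0,0,1],
    [-0.02,-0.2,0,0,1],
    [0,0,0,0,1],
  ],
)

```text
t: 19.05
position: [617.2, -49.7, 20.2]
orientation: [0.747, 0.665, 0.0, 0.0]
wrist_force: [0.5, 0.3, -0.8]
gripper_width: 19.6
finger_force: 30.0
```

Request:
arm_command(
  motion=[
    [-0.02,-0.2,0,0,1],
    [-0.02,-0.2,0,0,1],
    [0,0,0,0,1],
  ],
)

```text
t: 19.42
position: [616.8, -53.7, 20.2]
orientation: [0.747, 0.665, 0.0, 0.0]
wrist_force: [-0.1, 0.4, -0.7]
gripper_width: 19.5
finger_force: 30.0
```

Request:
arm_command(
  motion=[
    [-0.02,-0.2,0,0,1],
    [-0.02,-0.2,0,0,1],
    [0,0,0,0,1],
  ],
)

```text
t: 19.8
position: [616.4, -57.7, 20.1]
orientation: [0.747, 0.665, -0.0, 0.0]
wrist_force: [-0.5, -0.3, -0.7]
gripper_width: 19.9
finger_force: 30.0
```

Request:
arm_command(
  motion=[
    [-0.02,-0.2,0,0,1],
    [-0.02,-0.15,0,0,1],
    [0,0,0,0,1],
  ],
)

```text
t: 20.18
position: [616.2, -59.7, 20.2]
orientation: [0.747, 0.665, 0.001, -0.001]
wrist_force: [0.8, 5.3, -1.8]
gripper_width: 19.7
finger_force: 30.0
```

Request:
arm_command(
  motion=[
    [-0.02,-0.2,0,0,1],
    [-0.02,-0.15,0,0,1],
    [0,0,0,0,1],
  ],
)

```text
t: 20.55
position: [616.2, -60.3, 20.3]
orientation: [0.748, 0.664, 0.003, -0.002]
wrist_force: [2.5, 15.0, -0.6]
gripper_width: 19.9
finger_force: 30.0
```

Request:
arm_command(
  motion=[
    [0.02,0.2,0,0,1],
    [0,0,0,0,1],
  ],
)

```text
t: 20.8
position: [616.1, -60.2, 20.1]
orientation: [0.747, 0.665, 0.001, -0.001]
wrist_force: [1.2, 7.8, -1.8]
gripper_width: 20.0
finger_force: 30.0
```

```bash
python3 rep.py;python3 -c "
from h import *
print(manip.get_state()['moment'])"
```

```text
TCP [616.1 -60.2  20.1] rel foot xw,yw 0.8 56.0 heading 83.31 F [ 1.2  7.8 -1.8] 19.953010742534264 29.99951720237732
[ 1.46630819 -0.2930153   0.05113949]
```

Request:
arm_command(
  motion=[
    [0.02,0.2,0,0,1],
    [0,0,0,0,1],
    [0,0,0,0,-1],
    [0,0,0,0,-1],
    [0,0,0,0,-1],
    [0,0,0,0,-1],
  ],
)

```text
t: 21.55
position: [616.1, -60.7, 20.3]
orientation: [0.747, 0.665, 0.0, 0.0]
wrist_force: [-0.2, -0.1, 0.1]
gripper_width: 56.7
finger_force: 0.0
```

Request:
arm_command(
  motion=[
    [0,0,1,0,-1],
    [0,0,3,0,-1],
    [0,0,5,0,-1],
    [0.8,5,1,0,1],
    [0.6,5,0,0,1],
    [0,0,0,0,1],
  ],
)

```text
t: 22.3
position: [630.5, 42.6, 121.2]
orientation: [0.746, 0.666, 0.001, 0.0]
wrist_force: [-0.5, -0.0, 0.4]
gripper_width: 62.8
finger_force: 0.0
```

```bash
python3 rep.py
python3 - <<'E'
from h import *
from rep import *
c=cap('wrist','w6.png')
s=cap('scene')
for c,n in((c,'wrist'),(s,'scene')):
    ce,a,k=blob(c,(0,150,60),(6,255,255),proj(c,(609,-116,50))[0]); print(n,'red',ray(c,ce,50).round(1))
    ce,a,k=blob(c,(100,100,40),(125,255,255),proj(c,(616,-60,20))[0]); P=ray(c,k,17)[:,:2]-F; print('taper',a,(P@YW).min(),(P@YW).max(),(P@XW).min(),(P@XW).max())
    ce,a,k=blob(c,(12,60,60),(30,255,255),proj(c,(628,-50,5))[0]); P=ray(c,k,5)[:,:2]-F; print('brass',a,(P@YW).min(),(P@YW).max(),(P@XW).min(),(P@XW).max())
E
```

```text
TCP [630.5  42.6 121.2] rel foot xw,yw 3.5 159.8 heading 83.59 F [-0.5 -0.   0.4] 62.777976159457985 0.0Traceback (most recent call last):
  File "<stdin>", line 6, in <module>
  File "h.py", line 29, in blob
    i=min(k,key=lambda i:np.hypot(*(ce[i]-near)))
ValueError: min() iterable argument is empty
```

View pics/w6.png

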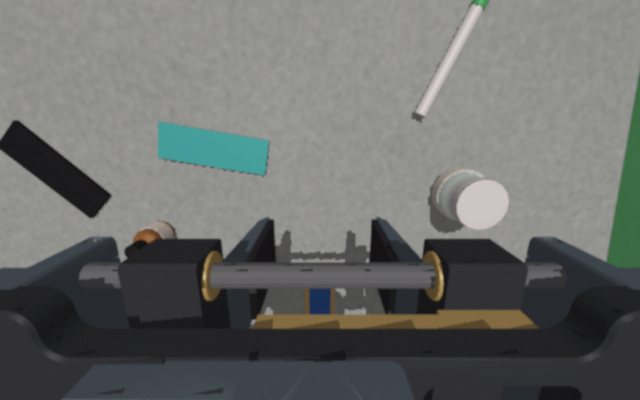

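Wrist view shows the blue block at (320,300) still sitting on the brass between the jar and the bottle, with nothing disturbed. Closing the fingers and going over the red dot.

Request:
arm_command(
  motion=[
    [0,0,0,0,1],
    [-0.7,-5.2,0,0,1],
    [-0.7,-5.2,0,0,1],
    [-0.7,-5.2,0,0,1],
    [0,0,-2,0,1],
    [0,0,-2,0,1],
    [0,0,0,0,1],
    [0,0,0,0,1],
  ],
)

```text
t: 23.4
position: [609.4, -117.2, 80.9]
orientation: [0.747, 0.665, 0.0, 0.0]
wrist_force: [0.5, 0.1, -1.0]
gripper_width: 0.4
finger_force: 0.0
```

```bash
python3 rep.py
python3 - <<'E'
from h import *
from rep import *
for n in('scene','side'):
    c=cap(n)
    for nm,lo,hi,q,z in(('taper',(100,100,40),(125,255,255),(616,-55,20),17),('brass',(12,60,60),(30,255,255),(628,-50,5),5)):
        try:
            ce,a,k=blob(c,lo,hi,proj(c,q)[0]); P=ray(c,k,z)[:,:2]-F; print(n,nm,a,(P@YW).min(),(P@YW).max(),(P@XW).min(),(P@XW).max())
        except ValueError: print(n,nm,'none')
E
```

```text
TCP [ 609.4 -117.2   80.9] rel foot xw,yw 0.5 -1.3 heading 83.31 F [ 0.5  0.1 -1. ] 0.39281174629649845 0.0
scene taper 193 -46.399117380089166 71.00876678627225 -17.34094067808011 20.057856319818953
scene brass 92 -32.21070497764319 78.54816789235257 -13.835139775212351 22.444673373239475
side taper 120 5.453573362855796 79.3935826139345 -12.497337064621902 21.13309612638059
side brass 81 -13.373613589110255 81.25163658888778 -21.199256319549438 19.99382936071497
```

Request:
arm_command(
  motion=[
    [0,0,-1.8,0,1],
    [0,0,-0.8,0,1],
    [0,0,-0.2,0,1],
    [0,0,0,0,1],
  ],
)

```text
t: 24.0
position: [609.4, -116.5, 52.6]
orientation: [0.747, 0.665, 0.0, 0.0]
wrist_force: [0.1, 0.4, -0.4]
gripper_width: 0.3
finger_force: 0.0
```

Request:
arm_command(
  motion=[
    [0,0,-0.1,0,1],
    [0,0,-0.1,0,1],
    [0,0,0,0,1],
  ],
)

```text
t: 24.38
position: [609.2, -116.5, 50.3]
orientation: [0.747, 0.665, 0.0, 0.0]
wrist_force: [0.2, 0.3, 0.2]
gripper_width: 0.6
finger_force: 0.2
```

Request:
arm_command(
  motion=[
    [0,0,-0.05,0,1],
    [0,0,-0.05,0,1],
    [0,0,0,0,1],
  ],
)

```text
t: 24.75
position: [609.2, -116.5, 50.3]
orientation: [0.747, 0.665, 0.0, 0.0]
wrist_force: [-1.7, 0.6, 7.4]
gripper_width: 0.4
finger_force: 3.3
```

Request:
arm_command(
  motion=[
    [0,0,-0.05,0,1],
    [0,0,0,0,1],
  ],
)

```text
t: 25.0
position: [609.2, -116.5, 50.3]
orientation: [0.747, 0.665, 0.0, 0.0]
wrist_force: [-2.6, 0.7, 8.8]
gripper_width: 0.6
finger_force: 4.5
```

Request:
arm_command(
  motion=[
    [0,0,-0.04,0,1],
    [0,0,0,0,1],
    [0,0,0,0,1],
    [0,0,0,0,1],
  ],
)

```text
t: 25.5
position: [609.2, -116.5, 50.2]
orientation: [0.747, 0.665, 0.0, 0.0]
wrist_force: [-2.5, 0.8, 10.7]
gripper_width: 0.4
finger_force: 5.4
```

Request:
arm_command(
  motion=[
    [0,0,-0.04,0,1],
    [0,0,0,0,1],
    [0,0,0,0,1],
    [0,0,0,0,1],
    [0,0,0,0,1],
    [0,0,0,0,1],
  ],
)

```text
t: 26.25
position: [609.2, -116.5, 50.2]
orientation: [0.747, 0.665, 0.0, 0.001]
wrist_force: [-3.9, 0.3, 12.1]
gripper_width: 0.5
finger_force: 6.3
```

Request:
arm_command(
  motion=[
    [0,0,0.3,0,1],
    [0,0,3,0,1],
    [0,0,5,0,1],
    [0,0,2,0,1],
    [0,0,0,0,1],
    [0,0,0,0,1],
  ],
)

```text
t: 27.0
position: [608.2, -116.4, 149.3]
orientation: [0.747, 0.665, -0.001, -0.001]
wrist_force: [-0.8, 0.7, -0.1]
gripper_width: 0.2
finger_force: 0.0
```

```bash
python3 rep.py
python3 - <<'E'
from h import *
from rep import *
c=cap('scene')
for nm,lo,hi,q,z in(('taper',(100,100,40),(125,255,255),(616,-55,20),17),('brass',(12,60,60),(30,255,255),(628,-50,5),5)):
    ce,a,k=blob(c,lo,hi,proj(c,q)[0]); P=ray(c,k,z)[:,:2]-F; print(nm,a,(P@YW).min(),(P@YW).max(),(P@XW).min(),(P@XW).max())
ce,a,k=blob(c,(0,150,60),(6,255,255),proj(c,(609,-116,50))[0]); print('red',ce)
E
```

```text
TCP [ 608.2 -116.4  149.3] rel foot xw,yw -0.8 -0.6 heading 83.35 F [-0.8  0.7 -0.1] 0.15153202920545095 0.0
taper 193 -46.399117380089166 71.00876678627225 -17.34094067808011 20.057856319818953
brass 92 -32.21070497764319 78.54816789235257 -13.835139775212351 22.444673373239475
red [225.5 234. ]
```

The dot held still at 50.2 mm under a 12 N press, and neither shim has moved. Handing in.

```bash
python3 -c "
from h import *
print(manip.job_done())"
```

```text
the job is handed in; nothing more can be done
None
```

The job is handed in: both shims are in place under the worn foot, and the warmer did not rock under a 12 N press on the red dot; the push on the taper peaked at about 15 N (snug is about 8 N) before I backed it off, and the load on the foot itself was not measured.

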